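Start the vacuum sealer at the cheese counter

TASK

Start the vacuum sealer with your fingertips, in this order: press down the raised far end of the big rocker on the grey switch box so that it is fully over, press the lid latch on the robot's left fully home, then the lid latch on the robot's right, and last press the long start bar fully down for a moment and let it come up again. Leave the small rocker and the two round keys alone, and do not lift, tip or push out of place the switch box or anything else on the counter.

Things in the scene. Friction and masses are not known exactly. Their poses are not given: they have to be found in the camera images.
- sealer: White vacuum sealer, fixed, 200 mm deep (x), 320 wide (y). Origin: centre of underside; x away from the robot (yaw within 0.25 rad), y to its left. Front strip (local x -100 to -35 mm, top 60 mm high) has the long start bar at local (-70, 0) and a small round key 80 mm to each side of it. Behind, the shut flat lid, top 80 mm high, has a square push latch at local (0, 120) and (0, -120) mm.
- latch_left_top (a point): Centre of the top of the left lid latch (the robot's left, +y): a grey square cap 36 x 36 mm that goes straight down and moves with it. It stands about 10 mm above the lid when not pressed, 2 mm above it when fully home.
- latch_left (a joint): Travel of the left latch, m: 0 up, 0.008 fully home. Starts at 0 to 0.0015. Needs about 3 N, no spring: stays where it is left.
- latch_right_top (a point): The same for the right lid latch (the robot's right, -y).
- latch_right (a joint): Travel of the right latch, m: as for the left one.
- start_top (a point): Centre of the top of the long start bar: 20 mm (local x) by 72 mm (local y), top 68 mm above the counter when up, 62 mm when fully down; moves with it.
- start (a joint): Travel of the start bar, m: 0 up, 0.006 fully down. Spring return, about 4 N when fully down.
- key_a (a joint): Travel of the round key on the left of the start bar (22 mm across, top 68 mm high): 0 up, 0.006 fully down, spring return, about 4 N. To be left alone.
- key_b (a joint): The same for the round key on the right of the start bar. To be left alone.
- switch_box: Loose grey switch box, 100 (x) by 130 (y) by 45 mm high, about 0.8 kg, left or right of the sealer. Origin: centre of underside, x away from the robot (yaw within 0.4 rad). On top two white rockers: a big one (60 mm along x, 34 along y) at local y +30 mm, a small one (30 by 18) at local y -30 mm. Off, the far (+x) end of each, marked by a thin dark bar, is raised.
- mains_on_end (a point): Point on the top of the big rocker's far (+x) end, 24 mm from its pivot and 6 mm from its edge, about 56 mm above the counter when off, about 50 mm when on; moves with it. Pressing straight down here switches it on.
- mains (a joint): Angle of the big rocker, rad: 0 off (far end raised), 0.28 fully on (far end down). Starts at 0 to 0.03. Needs 3 to 5 N near the end, no spring: stays where it is left. The pivot runs along the box's y, 50 mm above the counter.
- small_rocker (a joint): Angle of the small rocker, rad: 0 off, 0.28 on, no spring. To be left alone.
- chutney_jar: Bystander: brass-capped jar, 48 mm across, 50 mm tall, standing on the sealer's lid between the latches; origin at its underside.
- small_cheese: Bystander: whole small round cheese, 106 mm across, 45 mm tall, on the counter; origin at its underside.
- olive_tub: Bystander: clear tub, 84 mm across, 50 mm tall, on the counter; origin at its underside.
- oil_bottle: Bystander: green glass bottle, 56 mm across, 110 mm tall, on the counter; origin at its underside.
- tape_roll: Bystander: roll of tape lying flat, 72 mm across, 22 mm high, on the counter near the robot; origin at its underside.
- spreader: Bystander: cheese spatula about 170 mm long, lying on the counter near the robot.
- cheese_block: Bystander: block of cheese 50 x 100 x 45 mm on the counter beyond the sealer; origin at its underside.

How it is judged (in metres and radians):
On the way, in this order (a step that is already met when the one before it is completed fails the run):
1. the big rocker is switched on (value of joint mains above 0.22 rad), for 0.1 s.
2. the left latch is fully home (value of joint latch_left above 0.0065 m), for 0.1 s.
3. the right latch is fully home (value of joint latch_right above 0.0065 m), for 0.1 s.
4. the start bar is pressed fully down (value of joint start above 0.0045 m), for 0.1 s.
At the end, for the whole second after the job is handed in: Big rocker on (over 0.22 of 0.28 rad), both latches home (over 6.5 of 8 mm), start bar up again (under 1.5 mm), small rocker off and round keys up, the switch box at rest within 25 mm and 0.15 rad of upright, every bystander within 20 mm of its start, the jar, bottle and tub upright (value of joint mains above 0.22 rad and value of joint each of latch_left, latch_right above 0.0065 m and value of joint each of start, key_a, key_b below 0.0015 m and value of joint small_rocker below 0.1 rad and linear speed of switch_box below 0.02 m/s and not (distance of switch_box from where it was at the start of the episode above 0.025 m or angle between switch_box's own z axis and vertical above 0.15 rad) and not (distance of any of chutney_jar, small_cheese, olive_tub, oil_bottle, tape_roll, spreader, cheese_block from where it was at the start of the episode above 0.02 m or angle between any of chutney_jar, oil_bottle, olive_tub's own z axis and vertical above 0.5 rad)); the robot touches nothing.
It fails at once if a latch pressed out of order: the left one before the big rocker was on, or the right one before the left one was home ((value of joint latch_left above 0.004 m and value of joint mains below 0.2 rad) or (value of joint latch_right above 0.004 m and value of joint latch_left below 0.006 m)).
It fails at once if start bar pressed before everything else was done (value of joint start above 0.003 m and (value of joint mains below 0.2 rad or value of joint any of latch_left, latch_right below 0.006 m)).
It fails at once if the small rocker or a round key was pressed (value of joint any of key_a, key_b above 0.003 m or value of joint small_rocker above 0.1 rad).
It fails at once if the switch box was lifted, tipped or pushed more than 25 mm (distance of switch_box from where it was at the start of the episode above 0.025 m or angle between switch_box's own z axis and vertical above 0.15 rad).
It fails at once if a bystander was moved more than 20 mm or knocked over (distance of any of chutney_jar, small_cheese, olive_tub, oil_bottle, tape_roll, spreader, cheese_block from where it was at the start of the episode above 0.02 m or angle between any of chutney_jar, oil_bottle, olive_tub's own z axis and vertical above 0.5 rad).
It also fails if it takes over 64 s, if anything falls off the work surface, if the arm or the gripper's body presses on something with over 40 N, if the wrist force passes 120 N, or if a joint passes its speed limit or range.

ROBOT

A 6-joint arm with a two-finger parallel gripper is mounted at the origin on the work surface. World frame = base frame: x ahead of the robot, y to its left, z up, the work surface at z = 0. Lengths are in mm, angles in rad, forces in N, time in s.
With the tool pointing down it reaches from about 325 to 900 mm from the base axis. Payload 6.1 kg.
Tool frame: the origin (TCP) lies between the finger pads; the fingertips stand 14 mm ahead of it and the grasp point (between the pads) lies 5 mm behind it; z points along the fingers, y is the direction in which the jaws open and shut (so a half turn about z gives the same grasp; the last joint's range is limited). The gripper opens to 85 mm and grips with 20 to 120 N. Pads are 22 mm wide; open, the fingers measure 114 mm over their backs; the gripper's body (76 mm by 85 mm) begins 54 mm behind the grasp point. The pads swing forward as they close: fully open they stand 13 mm farther back than shut.
Start: joints at [1.107, 0.22, 1.526, -0, 1.395, -0.126], TCP at [207.131, 589.672, 245.3] pointing down, gripper open.
Joint ranges: [-2.98, 2.98], [-0.91, 2.08], [0.09, 2.57], [-1.24, 4.39], [0.2, 2.65], [-2.68, 2.68]. Speed limits (rad/s): [2.57, 2.57, 3.01, 3.14, 3.14, 3.14].

INTERFACE

Orientations are given as a unit quaternion [x, y, z, w].
In Python, from rig import manip, eyes, look_for, silhouettes, spot_point gives the robot as it stands.
- The arm moves only by the tool servo_tool, never from a script. Its argument "series" is a list of rows, each an object of numbers: "tx", "ty", "tz": the shift along the tool's x, y, z in mm; "rx", "ry", "rz": the turn, a rotation vector about the tool's x, y, z in degrees; "fingers": the gripper command: -1 is shut, 1 is fully open, values between are in proportion. In form: [{"tx": .., "ty": .., "tz": .., "rx": .., "ry": .., "rz": .., "fingers": ..}, ...]. A call has exactly 8 rows; each row is the pose to reach, as a shift and turn from the pose commanded when the call began, along the tool's axes at that moment; what a row does not reach only later rows make up. A row lasts 1/10 s, in which the tool goes at most 50 mm and 8.59 degrees, less where a joint would pass 70% of its speed; a pose out of reach is approached as far as the arm can. A call with a gripper value outside its range is refused whole. The fingers move at their own pace and stop on an object; "squeeze" is the grip in N (left out, the last holds). Time passes only in rows, so rows that repeat a pose let the fingers close, or fill a call up. It gives the time, the measured TCP pose, the force and the opening at its end, in the units of the state.
- manip.observe(): the state, without advancing time (a new reading comes with each control period).
- eyes.snapshot(name): name is "scene" or "top"; returns the picture (420x560x3 uint8, red, green, blue); there is no depth.
- eyes.calibration(name): a dict with "fx", "fy", "cx", "cy" (pixels), "dist_coeffs" ([k1, k2, p1, p2, k3] as OpenCV has them; the pictures are not rectified), "camera_from_world" (4x4, takes a point from world to camera coordinates). Camera axes: x right, y down, z forward; pixel columns grow to the right and rows downward; lengths in mm; the calibration is good to about 2 mm. A picture is of the moment at which its call begins. calibration takes no time and is no camera call.
- manip.close_job(): hands the job in, once; it reports no verdict.
Trained networks look in the newest picture that a camera, given by its name, has taken for a name from the list of things; names that differ only in an ending like _2 or _b are one class to them, and where a whole thing is asked for, a point or a joint stands for the part that bears it (a point fixed in the world has none). Each returns a list of dicts, best first, with "conf" (0 to 1); they miss things now and then, are a little off and sometimes report something else, mostly with a low value. They report only what shows in the picture. A call takes as long as a camera call.
- look_for(camera, query): "bbox" ([left, top, right, bottom] in pixels, round what is visible of it).
- silhouettes(camera, query): "mask" (420x560 bool, what is visible of it) and "bbox" ([left, top, right, bottom] in pixels, round what is visible of it).
- spot_point(camera, query): "location" ([column, row] in pixels: a listed point, or the origin of a listed thing).
The state is a dict: "t": time; "q": joint angles; "dq": joint speeds; "effort": joint torques, N m; "tool_pos": TCP position; "tcp_rot": TCP orientation; "force": force on the tool from outside, world axes, zero at the start; "torque": the same for the moment, N m; "width": finger opening in mm.
Only numpy, scipy, OpenCV 4.12 (cv2) and the standard library are available. Lean on these libraries where they do the work, as an engineer would, in place of code of your own. Each camera call takes 0.05 s, during which the arm holds its last target.

## Working session

There is one attempt and no reset: what is moved stays moved. The work goes in short steps, Python scripts to look and compute and a tool call to move; the robot and the scene stay as the last step left them, time stands still between calls to the robot, and variables do not carry over. Pictures are saved under pics/ and viewed, and the job is handed in when it is done.

Besides the shell and the picture viewer there is one more tool, called after "Request:" as name(argument=value, ...), one argument or row to a line, values as JSON. servo_tool: Moves the arm, as the interface text tells. Its arguments: {"type":"object","properties":{"series":{"type":"array","items":{"type":"object","properties":{"tx":{"type":"number"},"ty":{"type":"number"},"tz":{"type":"number"},"rx":{"type":"number"},"ry":{"type":"number"},"rz":{"type":"number"},"fingers":{"type":"number"}}}},"squeeze":{"type":"number"}},"required":["series"]}

```bash
ls; mkdir -p pics; cat > h.py <<'E'
import numpy as np, cv2
from rig import manip, eyes, look_for, silhouettes, spot_point
def save(n,name):
    im=eyes.snapshot(n); cv2.imwrite(name,im[:,:,::-1]); return im
def ray(cam,uv):
    c=eyes.calibration(cam); K=np.array([[c['fx'],0,c['cx']],[0,c['fy'],c['cy']],[0,0,1.]])
    p=cv2.undistortPoints(np.array([[uv]],float),K,np.array(c['dist_coeffs'],float)).ravel()
    T=np.array(c['camera_from_world']); R=T[:3,:3]; o=-R.T@T[:3,3]; d=R.T@np.array([p[0],p[1],1.]); return o,d
def at_z(cam,uv,z):
    o,d=ray(cam,uv); return o+d*(z-o[2])/d[2]
def proj(cam,P):
    c=eyes.calibration(cam); K=np.array([[c['fx'],0,c['cx']],[0,c['fy'],c['cy']],[0,0,1.]])
    T=np.array(c['camera_from_world']); r,_=cv2.Rodrigues(T[:3,:3])
    return cv2.projectPoints(np.array(P,float).reshape(-1,1,3),r,T[:3,3],K,np.array(c['dist_coeffs'],float))[0].reshape(-1,2)
E
python3 - <<'E'
from h import *
np.set_printoptions(precision=1,suppress=True)
print(manip.observe())
for c in("scene","top"):
    save(c,f"pics/{c}0.png")
    o,d=ray(c,(280,210));print(c,o,d)
    for n,z in(("mains_on_end",56),("latch_left_top",90),("latch_right_top",90),("start_top",68),("switch_box",0),("sealer",0)):
        r=spot_point(c,n)
        print(n,[(np.array(x['location']),round(x['conf'],2),at_z(c,x['location'],z)[:2]) for x in r[:3]])
E
```

```text
pics
{'t': 0.0, 'q': array([ 1.1,  0.2,  1.5,  0. ,  1.4, -0.1]), 'dq': array([ 0.,  0.,  0., -0.,  0.,  0.]), 'effort': array([  0. , -49.7, -38.9,  -0. ,   0. ,  -0. ]), 'tool_pos': array([206.9, 589.2, 244.2]), 'tcp_rot': array([ 0.2,  1. , -0. , -0. ]), 'force': array([-0.2,  0.4,  0.3]), 'torque': array([-0. ,  0.1, -0.1]), 'width': 85.57119064742402}
scene [1048.9 -513.3  751.1] [-0.5  0.5 -0.7]
mains_on_end [(array([148.5, 294.1]), 0.85, array([ 520. , -330.4])), (array([398.5, 179.7]), 0.4, array([720. , 325.1]))]
latch_left_top [(array([293.6, 195.6]), 0.71, array([574. ,  64.7])), (array([328.1, 158.5]), 0.46, array([547.7, 240. ]))]
latch_right_top [(array([237.9, 262.5]), 0.64, array([ 620.6, -168.8])), (array([268.8, 251.2]), 0.21, array([ 647.9, -104.6]))]
start_top [(array([240.5, 219.1]), 0.5, array([517.1, -61.3]))]
switch_box [(array([136.2, 311.5]), 0.8, array([ 494.6, -360.5]))]
sealer [(array([269.3, 252.1]), 0.66, array([596.2, -50.2]))]
top [ 350.7   16.4 1402.3] [ 0.2 -0.  -1. ]
mains_on_end [(array([403.9, 228.7]), 0.74, array([ 518.5, -323.5])), (array([153.4, 251.3]), 0.47, array([455.7, 335.4]))]
latch_left_top [(array([254.1, 206.6]), 0.74, array([569.9,  70.9]))]
latch_right_top [(array([346.9, 187.4]), 0.54, array([ 621.5, -168.5]))]
start_top [(array([305.4, 227.2]), 0.71, array([520.1, -61.7]))]
switch_box [(array([410.6, 238.6]), 0.74, array([ 498.1, -355.6]))]
sealer [(array([297.3, 204.2]), 0.65, array([592.2, -43.7]))]
```

View pics/scene0.png

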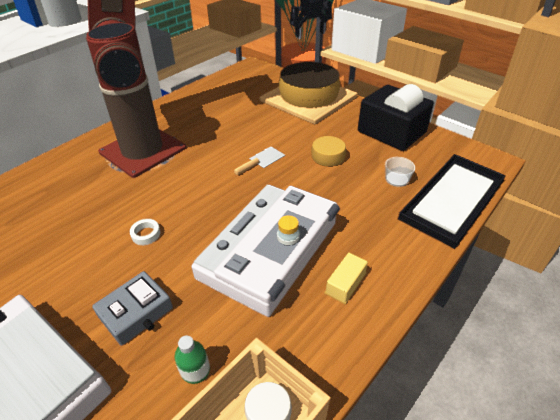

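View pics/top0.png

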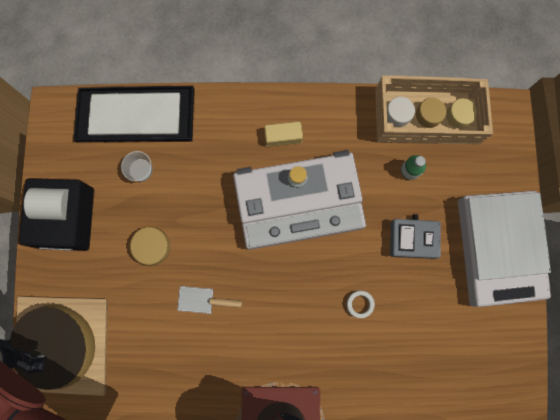

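The sealer is near the centre. Its latches are at top-image (254,206) and (346,190), with the start bar at (305,227). The switch box is on the right at (415,238), with the big rocker at (407,237). Next I'll overlay a fitted model to refine these.

```bash
cat > fit.py <<'E'
from h import *
def P(pose,l):
    x,y,a=pose;c,s=np.cos(a),np.sin(a); l=np.atleast_2d(l)
    return np.c_[x+c*l[:,0]-s*l[:,1], y+s*l[:,0]+c*l[:,1], l[:,2]]
def rect(x0,x1,y0,y1,z): return [[x0,y0,z],[x1,y0,z],[x1,y1,z],[x0,y1,z]]
def circ(x,y,r,z): t=np.linspace(0,6.28,24); return np.c_[x+r*np.cos(t),y+r*np.sin(t),0*t+z]
S=[rect(-100,-35,-160,160,60),rect(-18,18,102,138,90),rect(-18,18,-138,-102,90),rect(-80,-60,-36,36,68),circ(-70,80,11,68),circ(-70,-80,11,68)]
B=[rect(-50,50,-65,65,45),rect(-30,30,13,47,50),rect(-15,15,-39,-21,50)]
def overlay(cam,im,sp,bp,box,k,name):
    x0,y0,x1,y1=box
    o=cv2.resize(im[y0:y1,x0:x1,::-1],None,fx=k,fy=k,interpolation=cv2.INTER_CUBIC)
    for pose,M in((sp,S),(bp,B)):
        if pose is None: continue
        for l in M:
            q=(proj(cam,P(pose,l))-[x0,y0]+.5)*k
            cv2.polylines(o,[np.int32(q*8)],True,(0,0,255),1,cv2.LINE_AA,3)
    cv2.imwrite(name,o)
E
python3 - <<'E'
from fit import *
from scipy.optimize import least_squares
np.set_printoptions(precision=2,suppress=True)
obs={}
for c in("top","scene"):
    im=eyes.snapshot(c); 
    for n in("latch_left_top","latch_right_top","start_top","mains_on_end","switch_box"):
        obs[c,n]=np.array(spot_point(c,n)[0]['location'])
loc={"latch_left_top":[0,120,89.5],"latch_right_top":[0,-120,89.5],"start_top":[-70,0,68],"mains_on_end":[23,30,56],"switch_box":[0,0,0]}
def fit(names,x0):
    f=lambda p:np.concatenate([(proj(c,P(p,loc[n]))[0]-obs[c,n]) for c in("top","scene") for n in names])
    r=least_squares(f,x0,loss='soft_l1',x_scale=[10,10,.1]);print(r.x,r.fun);return r.x
sp=fit(["latch_left_top","latch_right_top","start_top"],[597,-50,.2])
bp=fit(["mains_on_end","switch_box"],[498,-356,.0])
for c,b1,b2 in(("top",(225,140,375,255),(380,195,460,275)),("scene",(180,175,350,315),(85,260,185,350))):
    im=eyes.snapshot(c)
    overlay(c,im,sp,bp,b1,5 if c=="top" else 4,f"pics/{c}_s1.png"); overlay(c,im,sp,bp,b2,6,f"pics/{c}_b1.png")
E
```

```text
[596.7  -51.7    0.15] [ 1.76  0.82 -1.03  2.16  1.25  0.89  2.3   2.02  1.35  1.2   0.25 -1.25]
[ 499.12 -355.43    0.11] [  -1.47    0.74    0.01   -1.19 -118.57   41.6     0.59   -0.9 ]
```

View pics/top_s1.png

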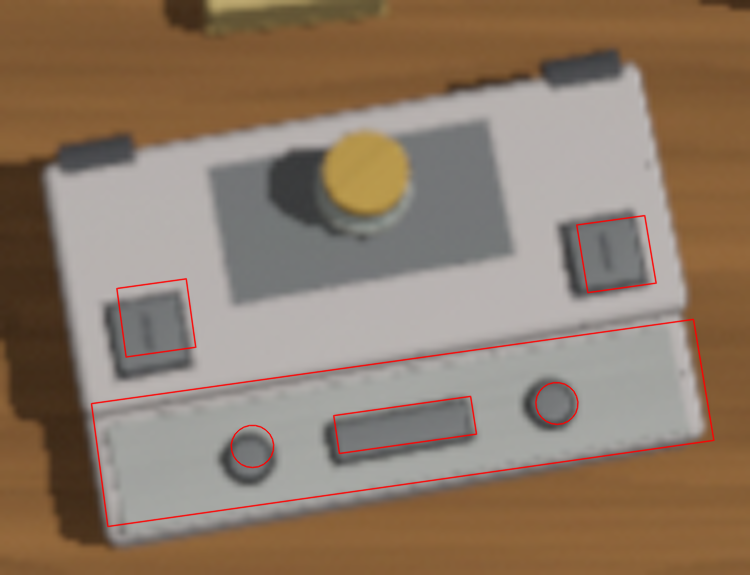

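View pics/scene_s1.png

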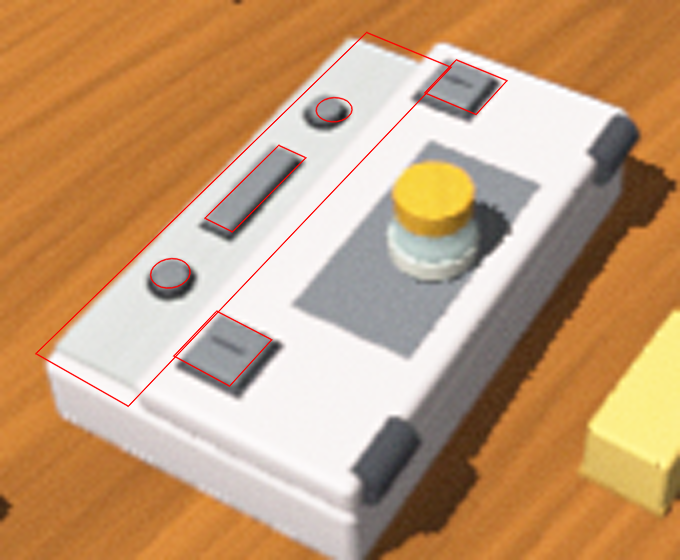

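View pics/top_b1.png

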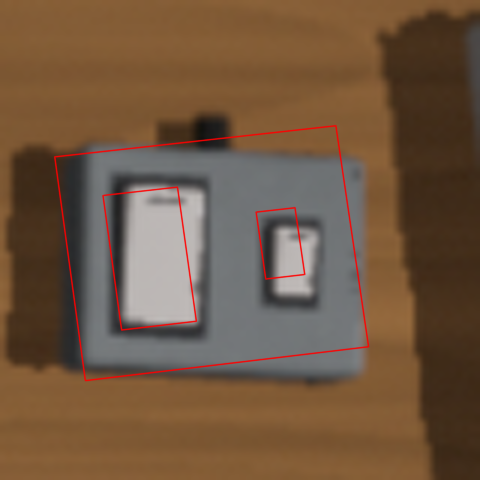

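View pics/scene_b1.png

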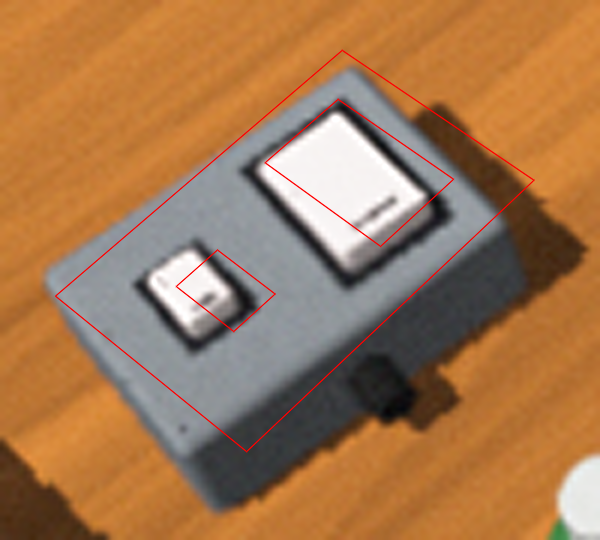

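```bash
cat > f2.py <<'E'
from fit import *
from scipy.optimize import least_squares
np.set_printoptions(precision=2,suppress=True)
def fit(obs,x0):
    f=lambda p:np.concatenate([(proj(c,P(p,l))[0]-uv) for c,l,uv in obs])
    r=least_squares(f,x0,loss='soft_l1',x_scale=[10,10,.1]);print(r.x);print(r.fun.reshape(-1,2));return r.x
def z(c,u,v,off,k): return np.array([u/k+off[0]-.5,v/k+off[1]-.5])
T=lambda l,u,v:("top",l,z(0,u,v,(225,140),5)); C=lambda l,u,v:("scene",l,z(0,u,v,(180,175),4))
LL=[0,120,89.5];LR=[0,-120,89.5];ST=[-70,0,68];KA=[-70,80,68];KB=[-70,-80,68]
sp=fit([T(LL,150,332),T(LR,607,253),T(ST,402,428),T(KA,250,450),T(KB,552,404),C(LL,461,85),C(LR,224,348),C(ST,255,188),C(KA,330,110),C(KB,172,273)],[597,-50,.15])
T=lambda l,u,v:("top",l,z(0,u,v,(380,195),6)); C=lambda l,u,v:("scene",l,z(0,u,v,(85,260),6))
c=lambda sx,sy:[50*sx,65*sy,45]
R=[0,30,53];r=[0,-30,51.5]
bp=fit([T(R,163,255),T(r,295,262),T(c(1,1),90,148),T(c(1,-1),364,157),T(c(-1,-1),360,378),T(c(-1,1),80,372),C(R,345,185),C(r,193,287),C(c(-1,-1),45,278),C(c(-1,1),350,65),C(c(1,1),520,215),C(c(1,-1),190,450)],[499,-355,0])
for c,b1,b2 in(("top",(225,140,375,255),(380,195,460,275)),("scene",(180,175,350,315),(85,260,185,350))):
    im=cv2.imread(f"pics/{c}0.png")[:,:,::-1]
    overlay(c,im,sp,bp,b1,3,f"pics/{c}_s2.png"); overlay(c,im,sp,bp,b2,4,f"pics/{c}_b2.png")
a,b=[cv2.imread(f"pics/{c}_s2.png") for c in("top","scene")];cc,d=[cv2.imread(f"pics/{c}_b2.png") for c in("top","scene")]
for nm,x,y in(("s",a,b),("b",cc,d)):
    h=max(x.shape[0],y.shape[0]);x,y=[np.pad(i,((0,h-i.shape[0]),(0,0),(0,0))) for i in(x,y)]
    w=np.hstack([x,y]);cv2.imwrite(f"pics/{nm}3.png",cv2.resize(w,None,fx=800/w.shape[1],fy=800/w.shape[1]))
for n,pp,l in(("mains",bp,[24,30,56]),("LL",sp,LL),("LR",sp,LR),("ST",sp,ST)): print(n,P(pp,l))
E
python3 f2.py
```

```text
[594.87 -49.58   0.17]
[[ 0.47 -1.23]
 [ 0.8  -0.09]
 [ 0.29 -0.1 ]
 [ 0.25  0.44]
 [ 0.53 -0.22]
 [ 0.23 -0.66]
 [ 0.74 -0.55]
 [-0.09 -0.72]
 [ 0.07 -0.87]
 [-0.2  -0.27]]
[ 495.56 -361.47   -0.03]
[[ 0.16  0.07]
 [ 0.04 -0.3 ]
 [-1.25 -0.84]
 [ 0.32 -0.61]
 [ 1.24 -0.31]
 [ 0.2  -0.72]
 [-0.22 -1.34]
 [ 0.38 -0.25]
 [-1.3  -1.  ]
 [ 0.67 -1.61]
 [-0.8  -0.41]
 [-0.22  0.89]]
mains [[ 520.53 -332.27   56.  ]]
LL [[575.    68.77  89.5 ]]
LR [[ 614.74 -167.92   89.5 ]]
ST [[525.83 -61.16  68.  ]]
```

View pics/s3.png

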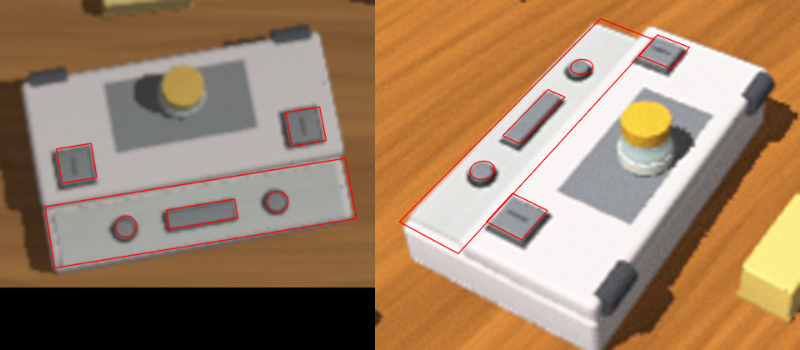

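View pics/b3.png

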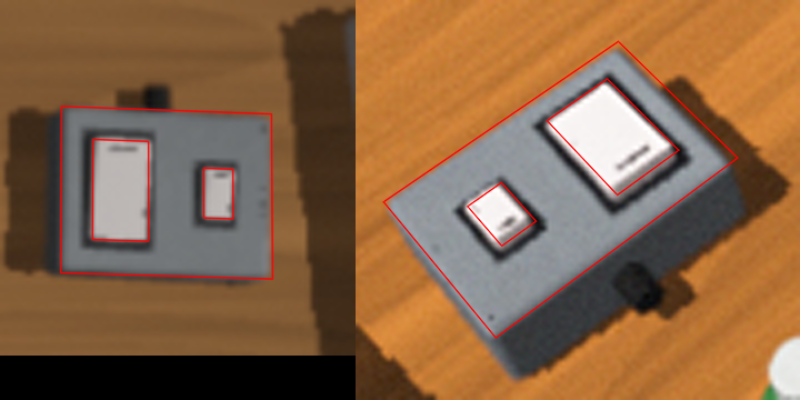

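```bash
cat > go.py <<'E'
from h import *
from scipy.spatial.transform import Rotation as Rn
np.set_printoptions(precision=1,suppress=True)
sp=(594.87,-49.58,.17); bp=(495.56,-361.47,-.03)
from fit import P
def go(target,yaw_y=None):
    # target: world TCP ; yaw_y: wanted direction of tool y (deg)
    s=manip.observe(); R=Rn.from_quat(s['tcp_rot'])
    M=R.as_matrix(); d=np.array(target,float)-s['tool_pos']
    print('t',round(s['t'],2),'pos',s['tool_pos'],'F',s['force'],'w',s['width'])
    print(' shift',M.T@d)
    if yaw_y is not None:
        x=np.array([np.sin(np.radians(yaw_y)),-np.cos(np.radians(yaw_y)),0]); y=np.array([-x[1],x[0],0]); zz=np.array([0,0,-1.])
        y=np.array([np.cos(np.radians(yaw_y)),np.sin(np.radians(yaw_y)),0]); x=np.cross(y,zz)
        W=np.c_[x,y,zz]; print(' rot',np.degrees(Rn.from_matrix(M.T@W).as_rotvec()))
E
python3 - <<'E'
from go import *
t=P(bp,[27,30,56])[0];print(t)
go([t[0],t[1],200],88.3)
E
```

```text
[ 523.4 -332.3   56. ]
t 1.4 pos [207.1 589.7 245.3] F [-0.7 -0.7 -0.2] w 85.41004010592633
 shift [-604.  -765.    45.3]
 rot [  0.   -0.  -17.7]
```

Request:
servo_tool(
  series=[
    {"tx": -31,"ty": -39,"tz": 0,"rz": -2,"fingers": -1},
    {"tx": -62,"ty": -78,"tz": 0,"rz": -4,"fingers": -1},
    {"tx": -93,"ty": -117,"tz": 0,"rz": -6,"fingers": -1},
    {"tx": -124,"ty": -156,"tz": 0,"rz": -9,"fingers": -1},
    {"tx": -155,"ty": -195,"tz": 0,"rz": -11,"fingers": -1},
    {"tx": -186,"ty": -234,"tz": 0,"rz": -13,"fingers": -1},
    {"tx": -217,"ty": -273,"tz": 0,"rz": -15,"fingers": -1},
    {"tx": -248,"ty": -312,"tz": 0,"rz": -17.7,"fingers": -1},
  ],
  squeeze=20,
)

```text
$.series[0]: bad value
```

```bash
python3 -c "
from go import *
go([523.4,-332.3,200],88.3)"
```

```text
t 1.4 pos [207.1 589.7 245.3] F [-0.7 -0.7 -0.2] w 85.41004010592633
 shift [-604.  -765.1   45.3]
 rot [  0.   -0.  -17.7]
```

Rows probably need every field.

Request:
servo_tool(
  series=[
    {"tx": -31,"ty": -39,"tz": 0,"rx": 0,"ry": 0,"rz": -2,"fingers": -1},
    {"tx": -62,"ty": -78,"tz": 0,"rx": 0,"ry": 0,"rz": -4,"fingers": -1},
    {"tx": -93,"ty": -117,"tz": 0,"rx": 0,"ry": 0,"rz": -6,"fingers": -1},
    {"tx": -124,"ty": -156,"tz": 0,"rx": 0,"ry": 0,"rz": -9,"fingers": -1},
    {"tx": -155,"ty": -195,"tz": 0,"rx": 0,"ry": 0,"rz": -11,"fingers": -1},
    {"tx": -186,"ty": -234,"tz": 0,"rx": 0,"ry": 0,"rz": -13,"fingers": -1},
    {"tx": -217,"ty": -273,"tz": 0,"rx": 0,"ry": 0,"rz": -15,"fingers": -1},
    {"tx": -248,"ty": -312,"tz": 0,"rx": 0,"ry": 0,"rz": -17.7,"fingers": -1},
  ],
  squeeze=20,
)

```text
t: 2.2
tool_pos: [337.9, 211.4, 245.6]
tcp_rot: [0.013, 1.0, 0.0, 0.001]
force: [1.8, -0.0, -0.1]
width: 0.1
```

```bash
python3 -c "
from go import *
go([523.4,-332.3,200],88.3)"
```

```text
t 2.2 pos [337.9 211.4 245.6] F [ 1.8 -0.  -0.1] w 0.0997538217871208
 shift [-199.8 -538.6   45.6]
 rot [0.  0.1 0.2]
```

Request:
servo_tool(
  series=[
    {"tx": -17,"ty": -45,"tz": 0,"rx": 0,"ry": 0,"rz": 0,"fingers": -1},
    {"tx": -34,"ty": -90,"tz": 0,"rx": 0,"ry": 0,"rz": 0,"fingers": -1},
    {"tx": -51,"ty": -135,"tz": 0,"rx": 0,"ry": 0,"rz": 0,"fingers": -1},
    {"tx": -68,"ty": -180,"tz": 0,"rx": 0,"ry": 0,"rz": 0,"fingers": -1},
    {"tx": -85,"ty": -225,"tz": 0,"rx": 0,"ry": 0,"rz": 0,"fingers": -1},
    {"tx": -102,"ty": -270,"tz": 0,"rx": 0,"ry": 0,"rz": 0,"fingers": -1},
    {"tx": -119,"ty": -315,"tz": 0,"rx": 0,"ry": 0,"rz": 0,"fingers": -1},
    {"tx": -136,"ty": -360,"tz": 0,"rx": 0,"ry": 0,"rz": 0,"fingers": -1},
  ],
)

```text
t: 3.0
tool_pos: [463.6, -152.9, 245.6]
tcp_rot: [0.015, 1.0, -0.0, 0.001]
force: [2.0, 0.0, 0.3]
width: 0.1
```

```bash
python3 -c "
from go import *
go([523.4,-332.3,110],88.3)"
```

```text
t 3.0 pos [ 463.6 -152.9  245.6] F [2.  0.  0.3] w 0.09995748767893167
 shift [ -64.9 -177.6  135.7]
 rot [-0.   0.1  0. ]
```

Request:
servo_tool(
  series=[
    {"tx": -16,"ty": -44,"tz": 0,"rx": 0,"ry": 0,"rz": 0,"fingers": -1},
    {"tx": -32,"ty": -88,"tz": 0,"rx": 0,"ry": 0,"rz": 0,"fingers": -1},
    {"tx": -48,"ty": -132,"tz": 20,"rx": 0,"ry": 0,"rz": 0,"fingers": -1},
    {"tx": -65,"ty": -177,"tz": 40,"rx": 0,"ry": 0,"rz": 0,"fingers": -1},
    {"tx": -65,"ty": -177.5,"tz": 80,"rx": 0,"ry": 0,"rz": 0,"fingers": -1},
    {"tx": -65,"ty": -177.5,"tz": 115,"rx": 0,"ry": 0,"rz": 0,"fingers": -1},
    {"tx": -65,"ty": -177.5,"tz": 135,"rx": 0,"ry": 0,"rz": 0,"fingers": -1},
    {"tx": -65,"ty": -177.5,"tz": 135,"rx": 0,"ry": 0,"rz": 0,"fingers": -1},
  ],
)

```text
t: 3.8
tool_pos: [520.7, -328.2, 105.9]
tcp_rot: [0.015, 1.0, 0.002, -0.003]
force: [0.2, 0.6, -0.3]
width: 0.1
```

```bash
python3 -c "
from go import *
go([523.4,-332.3,65],88.3)
for c,b in(('scene',(70,220,230,340)),('top',(360,160,460,270))):
    im=save(c,'pics/x.png'); x0,y0,x1,y1=b
    for z in(0,):
        o=cv2.resize(im[y0:y1,x0:x1,::-1],None,fx=4,fy=4,interpolation=cv2.INTER_CUBIC)
    cv2.imwrite('pics/%s_a.png'%c,o)
"
```

```text
t 3.8 pos [ 520.7 -328.2  105.9] F [ 0.2  0.6 -0.3] w 0.07988189627941734
 shift [-3.1 -4.2 40.9]
 rot [ 0.3 -0.4  0. ]
```

View pics/scene_a.png

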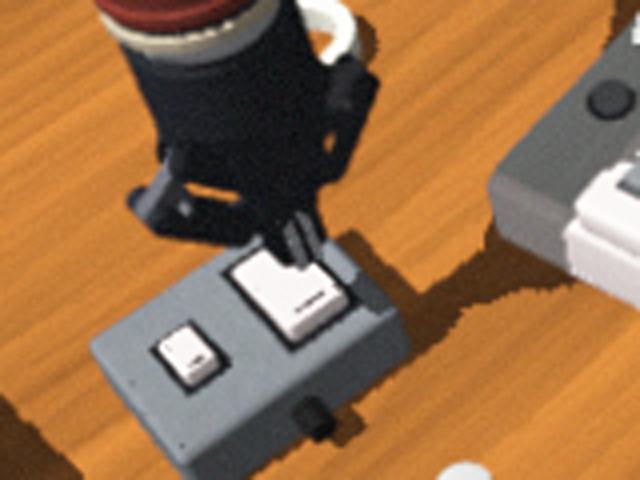

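The shut fingertips sit above the big rocker's far half, at about (300,240) in this zoomed view, and the path down is clear. I'll descend in small steps.

Request:
servo_tool(
  series=[
    {"tx": 0,"ty": 0,"tz": 10,"rx": 0,"ry": 0,"rz": 0,"fingers": -1},
    {"tx": 0,"ty": 0,"tz": 20,"rx": 0,"ry": 0,"rz": 0,"fingers": -1},
    {"tx": 0,"ty": 0,"tz": 28,"rx": 0,"ry": 0,"rz": 0,"fingers": -1},
    {"tx": 0,"ty": 0,"tz": 34,"rx": 0,"ry": 0,"rz": 0,"fingers": -1},
    {"tx": 0,"ty": 0,"tz": 36,"rx": 0,"ry": 0,"rz": 0,"fingers": -1},
    {"tx": 0,"ty": 0,"tz": 36,"rx": 0,"ry": 0,"rz": 0,"fingers": -1},
    {"tx": 0,"ty": 0,"tz": 36,"rx": 0,"ry": 0,"rz": 0,"fingers": -1},
    {"tx": 0,"ty": 0,"tz": 36,"rx": 0,"ry": 0,"rz": 0,"fingers": -1},
  ],
)

```text
t: 4.7
tool_pos: [523.4, -330.2, 74.8]
tcp_rot: [0.014, 1.0, -0.0, 0.0]
force: [-0.3, 0.1, 0.9]
width: 0.2
```

```bash
python3 -c "
from go import *
go([523.4,-332.3,65],88.3)"
```

```text
t 4.7 pos [ 523.4 -330.2   74.8] F [-0.3  0.1  0.9] w 0.1823603774180589
 shift [-0.  -2.1  9.8]
 rot [-0.  0.  0.]
```

Request:
servo_tool(
  series=[
    {"tx": 0,"ty": -2,"tz": 0,"rx": 0,"ry": 0,"rz": 0,"fingers": -1},
    {"tx": 0,"ty": -2,"tz": 2,"rx": 0,"ry": 0,"rz": 0,"fingers": -1},
    {"tx": 0,"ty": -2,"tz": 4,"rx": 0,"ry": 0,"rz": 0,"fingers": -1},
    {"tx": 0,"ty": -2,"tz": 5,"rx": 0,"ry": 0,"rz": 0,"fingers": -1},
    {"tx": 0,"ty": -2,"tz": 6,"rx": 0,"ry": 0,"rz": 0,"fingers": -1},
    {"tx": 0,"ty": -2,"tz": 7,"rx": 0,"ry": 0,"rz": 0,"fingers": -1},
    {"tx": 0,"ty": -2,"tz": 8,"rx": 0,"ry": 0,"rz": 0,"fingers": -1},
    {"tx": 0,"ty": -2,"tz": 8,"rx": 0,"ry": 0,"rz": 0,"fingers": -1},
  ],
)

```text
t: 5.5
tool_pos: [523.5, -332.2, 66.6]
tcp_rot: [0.014, 1.0, -0.0, 0.0]
force: [1.5, -0.6, 2.3]
width: 0.2
```

```bash
python3 -c "
from go import *
go([523.4,-332.3,65],88.3)"
```

```text
t 5.5 pos [ 523.5 -332.2   66.6] F [ 1.5 -0.6  2.3] w 0.23337501658658183
 shift [ 0.1 -0.1  1.6]
 rot [-0.   0.1  0. ]
```

Contact has begun at about 2 N, and I'll continue 1 mm at a time.

Request:
servo_tool(
  series=[
    {"tx": 0,"ty": 0,"tz": 0.5,"rx": 0,"ry": 0,"rz": 0,"fingers": -1},
    {"tx": 0,"ty": 0,"tz": 1,"rx": 0,"ry": 0,"rz": 0,"fingers": -1},
    {"tx": 0,"ty": 0,"tz": 1.5,"rx": 0,"ry": 0,"rz": 0,"fingers": -1},
    {"tx": 0,"ty": 0,"tz": 2,"rx": 0,"ry": 0,"rz": 0,"fingers": -1},
    {"tx": 0,"ty": 0,"tz": 2.5,"rx": 0,"ry": 0,"rz": 0,"fingers": -1},
    {"tx": 0,"ty": 0,"tz": 3,"rx": 0,"ry": 0,"rz": 0,"fingers": -1},
    {"tx": 0,"ty": 0,"tz": 3,"rx": 0,"ry": 0,"rz": 0,"fingers": -1},
    {"tx": 0,"ty": 0,"tz": 3,"rx": 0,"ry": 0,"rz": 0,"fingers": -1},
  ],
)

```text
t: 6.3
tool_pos: [523.4, -332.2, 64.0]
tcp_rot: [0.014, 1.0, -0.0, 0.0]
force: [1.0, 1.5, 6.8]
width: 0.2
```

```bash
python3 -c "
from go import *
go([523.4,-332.3,65],88.3)
im=save('scene','pics/x.png'); x0,y0,x1,y1=(70,240,210,345)
cv2.imwrite('pics/p2.png',cv2.resize(im[y0:y1,x0:x1,::-1],None,fx=5,fy=5,interpolation=cv2.INTER_CUBIC))
"
```

```text
t 6.3 pos [ 523.4 -332.2   64. ] F [1.  1.5 6.8] w 0.16305927618391813
 shift [-0.1 -0.1 -1. ]
 rot [-0.  0.  0.]
```

View pics/p2.png

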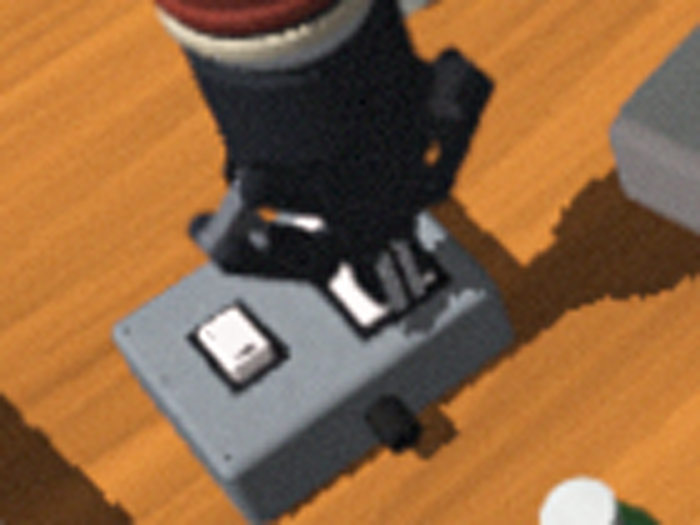

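Request:
servo_tool(
  series=[
    {"tx": 0,"ty": 0,"tz": 0.5,"rx": 0,"ry": 0,"rz": 0,"fingers": -1},
    {"tx": 0,"ty": 0,"tz": 1,"rx": 0,"ry": 0,"rz": 0,"fingers": -1},
    {"tx": 0,"ty": 0,"tz": 1.5,"rx": 0,"ry": 0,"rz": 0,"fingers": -1},
    {"tx": 0,"ty": 0,"tz": 2,"rx": 0,"ry": 0,"rz": 0,"fingers": -1},
    {"tx": 0,"ty": 0,"tz": 2.5,"rx": 0,"ry": 0,"rz": 0,"fingers": -1},
    {"tx": 0,"ty": 0,"tz": 2.5,"rx": 0,"ry": 0,"rz": 0,"fingers": -1},
    {"tx": 0,"ty": 0,"tz": 2.5,"rx": 0,"ry": 0,"rz": 0,"fingers": -1},
    {"tx": 0,"ty": 0,"tz": 2.5,"rx": 0,"ry": 0,"rz": 0,"fingers": -1},
  ],
)

```text
t: 7.15
tool_pos: [523.5, -332.3, 63.6]
tcp_rot: [0.014, 1.0, -0.0, 0.0]
force: [-2.7, 3.7, 19.8]
width: 0.1
```

It hit a hard stop at about 20 N, so I'll lift and check.

Request:
servo_tool(
  series=[
    {"tx": 0,"ty": 0,"tz": -5,"rx": 0,"ry": 0,"rz": 0,"fingers": -1},
    {"tx": 0,"ty": 0,"tz": -30,"rx": 0,"ry": 0,"rz": 0,"fingers": -1},
    {"tx": 0,"ty": 0,"tz": -70,"rx": 0,"ry": 0,"rz": 0,"fingers": -1},
    {"tx": 0,"ty": 0,"tz": -110,"rx": 0,"ry": 0,"rz": 0,"fingers": -1},
    {"tx": 0,"ty": 0,"tz": -140,"rx": 0,"ry": 0,"rz": 0,"fingers": -1},
    {"tx": -20,"ty": 40,"tz": -140,"rx": 0,"ry": 0,"rz": 0,"fingers": -1},
    {"tx": -40,"ty": 80,"tz": -140,"rx": 0,"ry": 0,"rz": 0,"fingers": -1},
    {"tx": -50,"ty": 120,"tz": -140,"rx": 0,"ry": 0,"rz": 0,"fingers": -1},
  ],
)

```text
t: 7.95
tool_pos: [576.0, -212.1, 199.7]
tcp_rot: [0.015, 1.0, 0.0, -0.001]
force: [0.5, 0.5, -0.7]
width: -0.2
```

```bash
python3 -c "
from go import *
go([575,68.8,135],99.7)
a=[]
for c,b in(('scene',(70,220,230,340)),('top',(360,160,520,280))):
    im=save(c,'pics/x.png'); x0,y0,x1,y1=b
    a.append(cv2.resize(im[y0:y1,x0:x1,::-1],None,fx=2.5,fy=2.5,interpolation=cv2.INTER_CUBIC))
cv2.imwrite('pics/p3.png',np.hstack(a))
print(spot_point('top','switch_box')[:1],spot_point('top','mains_on_end')[:1])
"
```

```text
t 7.95 pos [ 576.  -212.1  199.7] F [ 0.5  0.5 -0.7] w -0.17806445710102844
 shift [  9.3 280.7  65. ]
 rot [  0.1  -0.1 -11.4]
[{'location': [414.5, 239.1], 'conf': 0.57}] []
```

View pics/p3.png

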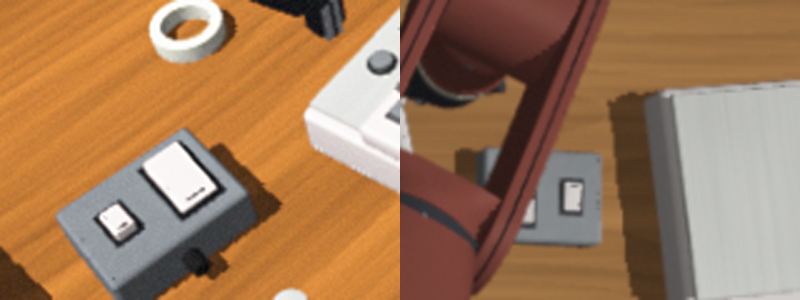

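The far end of the big rocker is now down, with no front face showing at (195,200) in the zoom, and the box hasn't moved. Next is the left latch.

Request:
servo_tool(
  series=[
    {"tx": 1,"ty": 45,"tz": 0,"rx": 0,"ry": 0,"rz": -2,"fingers": -1},
    {"tx": 3,"ty": 90,"tz": 0,"rx": 0,"ry": 0,"rz": -4,"fingers": -1},
    {"tx": 4,"ty": 135,"tz": 0,"rx": 0,"ry": 0,"rz": -6,"fingers": -1},
    {"tx": 6,"ty": 180,"tz": 0,"rx": 0,"ry": 0,"rz": -8,"fingers": -1},
    {"tx": 7,"ty": 225,"tz": 0,"rx": 0,"ry": 0,"rz": -10,"fingers": -1},
    {"tx": 9,"ty": 265,"tz": 0,"rx": 0,"ry": 0,"rz": -11.4,"fingers": -1},
    {"tx": 9,"ty": 280,"tz": 0,"rx": 0,"ry": 0,"rz": -11.4,"fingers": -1},
    {"tx": 9,"ty": 280,"tz": 40,"rx": 0,"ry": 0,"rz": -11.4,"fingers": -1},
  ],
)

```text
t: 8.95
tool_pos: [579.8, 67.4, 166.1]
tcp_rot: [-0.086, 0.996, -0.001, 0.005]
force: [1.5, 0.5, -0.3]
width: 0.3
```

```bash
python3 -c "
from go import *
go([575,68.8,107],99.7)"
```

```text
t 8.95 pos [579.8  67.4 166.1] F [ 1.5  0.5 -0.3] w 0.34221378120806967
 shift [ 5.1  2.4 59. ]
 rot [-0.1  0.6  0.1]
```

Request:
servo_tool(
  series=[
    {"tx": 0,"ty": 0,"tz": 15,"rx": 0,"ry": 0,"rz": 0,"fingers": -1},
    {"tx": 0,"ty": 0,"tz": 30,"rx": 0,"ry": 0,"rz": 0,"fingers": -1},
    {"tx": 0,"ty": 0,"tz": 40,"rx": 0,"ry": 0,"rz": 0,"fingers": -1},
    {"tx": 0,"ty": 0,"tz": 45,"rx": 0,"ry": 0,"rz": 0,"fingers": -1},
    {"tx": 0,"ty": 0,"tz": 48,"rx": 0,"ry": 0,"rz": 0,"fingers": -1},
    {"tx": 0,"ty": 0,"tz": 50,"rx": 0,"ry": 0,"rz": 0,"fingers": -1},
    {"tx": 0,"ty": 0,"tz": 50,"rx": 0,"ry": 0,"rz": 0,"fingers": -1},
    {"tx": 0,"ty": 0,"tz": 50,"rx": 0,"ry": 0,"rz": 0,"fingers": -1},
  ],
)

```text
t: 9.75
tool_pos: [576.0, 66.7, 111.5]
tcp_rot: [-0.085, 0.996, -0.0, 0.001]
force: [-0.1, -0.3, -0.3]
width: -0.0
```

```bash
python3 -c "
from go import *
go([575,68.8,96],99.7)
im=save('scene','pics/x.png'); x0,y0,x1,y1=(220,130,360,235)
cv2.imwrite('pics/p4.png',cv2.resize(im[y0:y1,x0:x1,::-1],None,fx=5,fy=5,interpolation=cv2.INTER_CUBIC))
"
```

```text
t 9.75 pos [576.   66.7 111.5] F [-0.1 -0.3 -0.3] w -0.04603036537413937
 shift [ 0.7  2.2 15.5]
 rot [-0.   0.1  0.1]
```

View pics/p4.png

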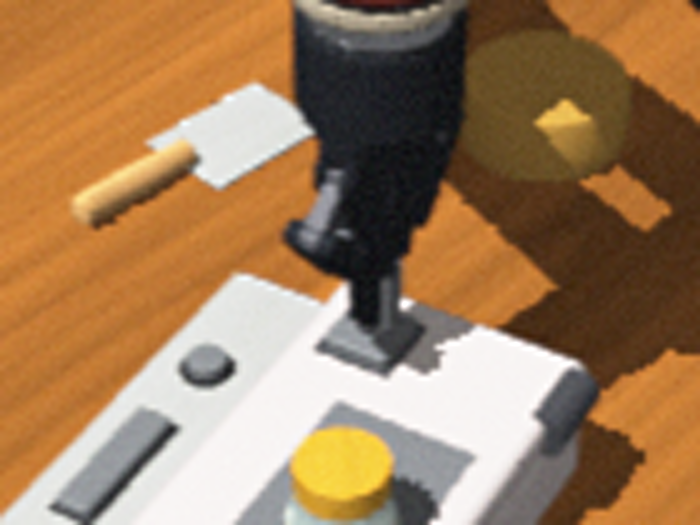

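The fingertips are right above the left latch cap, at about (370,330) in the zoom. Pressing down now.

Request:
servo_tool(
  series=[
    {"tx": 0.5,"ty": 2,"tz": 2,"rx": 0,"ry": 0,"rz": 0,"fingers": -1},
    {"tx": 0.5,"ty": 2,"tz": 5,"rx": 0,"ry": 0,"rz": 0,"fingers": -1},
    {"tx": 0.5,"ty": 2,"tz": 8,"rx": 0,"ry": 0,"rz": 0,"fingers": -1},
    {"tx": 0.5,"ty": 2,"tz": 10,"rx": 0,"ry": 0,"rz": 0,"fingers": -1},
    {"tx": 0.5,"ty": 2,"tz": 12,"rx": 0,"ry": 0,"rz": 0,"fingers": -1},
    {"tx": 0.5,"ty": 2,"tz": 14,"rx": 0,"ry": 0,"rz": 0,"fingers": -1},
    {"tx": 0.5,"ty": 2,"tz": 15,"rx": 0,"ry": 0,"rz": 0,"fingers": -1},
    {"tx": 0.5,"ty": 2,"tz": 15,"rx": 0,"ry": 0,"rz": 0,"fingers": -1},
  ],
)

```text
t: 10.6
tool_pos: [574.8, 68.7, 96.0]
tcp_rot: [-0.085, 0.996, 0.0, -0.0]
force: [-2.1, 0.8, 4.2]
width: 0.2
```

Request:
servo_tool(
  series=[
    {"tx": 0,"ty": 0,"tz": 0.5,"rx": 0,"ry": 0,"rz": 0,"fingers": -1},
    {"tx": 0,"ty": 0,"tz": 1,"rx": 0,"ry": 0,"rz": 0,"fingers": -1},
    {"tx": 0,"ty": 0,"tz": 1.5,"rx": 0,"ry": 0,"rz": 0,"fingers": -1},
    {"tx": 0,"ty": 0,"tz": 2,"rx": 0,"ry": 0,"rz": 0,"fingers": -1},
    {"tx": 0,"ty": 0,"tz": 2,"rx": 0,"ry": 0,"rz": 0,"fingers": -1},
    {"tx": 0,"ty": 0,"tz": 2,"rx": 0,"ry": 0,"rz": 0,"fingers": -1},
    {"tx": 0,"ty": 0,"tz": 2,"rx": 0,"ry": 0,"rz": 0,"fingers": -1},
    {"tx": 0,"ty": 0,"tz": 2,"rx": 0,"ry": 0,"rz": 0,"fingers": -1},
  ],
)

```text
t: 11.4
tool_pos: [574.9, 68.7, 95.8]
tcp_rot: [-0.085, 0.996, -0.0, 0.0]
force: [-7.4, 0.4, 17.1]
width: 0.1
```

There's a hard stop with the tip at 82 mm, which is fully home. Lifting, then on to the right latch.

Request:
servo_tool(
  series=[
    {"tx": 0,"ty": 0,"tz": -10,"rx": 0,"ry": 0,"rz": 0,"fingers": -1},
    {"tx": 0,"ty": 0,"tz": -55,"rx": 0,"ry": 0,"rz": 0,"fingers": -1},
    {"tx": 0,"ty": 0,"tz": -95,"rx": 0,"ry": 0,"rz": 0,"fingers": -1},
    {"tx": 0,"ty": -40,"tz": -95,"rx": 0,"ry": 0,"rz": 0,"fingers": -1},
    {"tx": 0,"ty": -85,"tz": -95,"rx": 0,"ry": 0,"rz": 0,"fingers": -1},
    {"tx": 0,"ty": -130,"tz": -95,"rx": 0,"ry": 0,"rz": 0,"fingers": -1},
    {"tx": 0,"ty": -175,"tz": -95,"rx": 0,"ry": 0,"rz": 0,"fingers": -1},
    {"tx": 0,"ty": -220,"tz": -95,"rx": 0,"ry": 0,"rz": 0,"fingers": -1},
  ],
)

```text
t: 12.2
tool_pos: [612.1, -150.2, 188.7]
tcp_rot: [-0.085, 0.996, -0.0, 0.0]
force: [1.1, 0.8, 0.4]
width: 0.1
```

```bash
python3 -c "
from go import *
go([614.7,-167.9,112],99.7)
im=save('scene','pics/x.png'); x0,y0,x1,y1=(180,150,350,290)
cv2.imwrite('pics/p5.png',cv2.resize(im[y0:y1,x0:x1,::-1],None,fx=4,fy=4,interpolation=cv2.INTER_CUBIC))
"
```

```text
t 12.2 pos [ 612.1 -150.2  188.7] F [1.1 0.8 0.4] w 0.11780031981500881
 shift [  0.4 -17.9  76.7]
 rot [-0.  0.  0.]
```

View pics/p5.png

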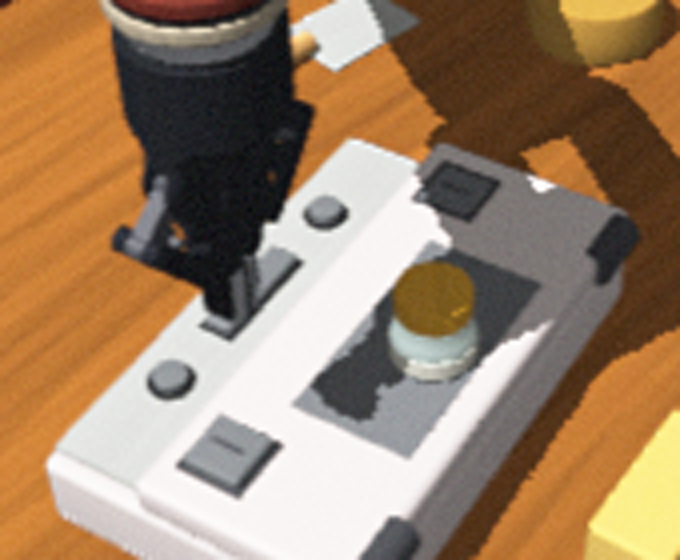

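The left latch at (460,190) is flush with the lid, and the right one at (230,455) is still raised. The jar hasn't moved.

Request:
servo_tool(
  series=[
    {"tx": 0,"ty": -18,"tz": 10,"rx": 0,"ry": 0,"rz": 0,"fingers": -1},
    {"tx": 0,"ty": -18,"tz": 45,"rx": 0,"ry": 0,"rz": 0,"fingers": -1},
    {"tx": 0,"ty": -18,"tz": 65,"rx": 0,"ry": 0,"rz": 0,"fingers": -1},
    {"tx": 0,"ty": -18,"tz": 73,"rx": 0,"ry": 0,"rz": 0,"fingers": -1},
    {"tx": 0,"ty": -18,"tz": 76,"rx": 0,"ry": 0,"rz": 0,"fingers": -1},
    {"tx": 0,"ty": -18,"tz": 76,"rx": 0,"ry": 0,"rz": 0,"fingers": -1},
    {"tx": 0,"ty": -18,"tz": 76,"rx": 0,"ry": 0,"rz": 0,"fingers": -1},
    {"tx": 0,"ty": -18,"tz": 76,"rx": 0,"ry": 0,"rz": 0,"fingers": -1},
  ],
)

```text
t: 13.05
tool_pos: [616.0, -166.2, 114.4]
tcp_rot: [-0.085, 0.996, -0.001, 0.001]
force: [0.2, -0.3, 1.0]
width: 0.1
```

```bash
python3 -c "
from go import *
go([614.7,-167.9,96],99.7)
im=save('scene','pics/x.png'); x0,y0,x1,y1=(180,180,320,285)
cv2.imwrite('pics/p6.png',cv2.resize(im[y0:y1,x0:x1,::-1],None,fx=4,fy=4,interpolation=cv2.INTER_CUBIC))
"
```

```text
t 13.05 pos [ 616.  -166.2  114.4] F [ 0.2 -0.3  1. ] w 0.12717302181727014
 shift [ 1.6 -1.5 18.4]
 rot [-0.1  0.1  0.1]
```

View pics/p6.png

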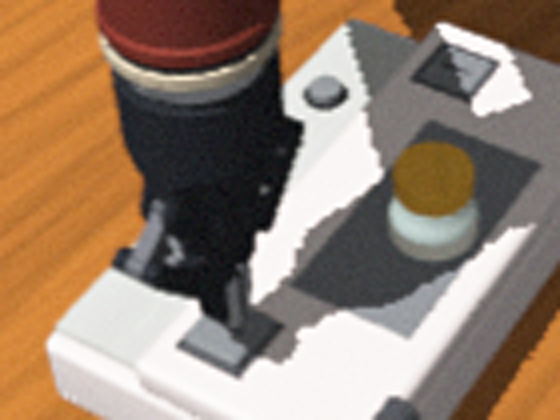

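Request:
servo_tool(
  series=[
    {"tx": 1,"ty": -2,"tz": 3,"rx": 0,"ry": 0,"rz": 0,"fingers": -1},
    {"tx": 1,"ty": -2,"tz": 7,"rx": 0,"ry": 0,"rz": 0,"fingers": -1},
    {"tx": 1,"ty": -2,"tz": 10,"rx": 0,"ry": 0,"rz": 0,"fingers": -1},
    {"tx": 1,"ty": -2,"tz": 13,"rx": 0,"ry": 0,"rz": 0,"fingers": -1},
    {"tx": 1,"ty": -2,"tz": 15,"rx": 0,"ry": 0,"rz": 0,"fingers": -1},
    {"tx": 1,"ty": -2,"tz": 17,"rx": 0,"ry": 0,"rz": 0,"fingers": -1},
    {"tx": 1,"ty": -2,"tz": 18,"rx": 0,"ry": 0,"rz": 0,"fingers": -1},
    {"tx": 1,"ty": -2,"tz": 18,"rx": 0,"ry": 0,"rz": 0,"fingers": -1},
  ],
)

```text
t: 13.9
tool_pos: [614.3, -168.2, 95.9]
tcp_rot: [-0.085, 0.996, -0.0, -0.0]
force: [-6.0, 0.9, 8.9]
width: 0.1
```

Request:
servo_tool(
  series=[
    {"tx": 0,"ty": 0,"tz": 0.5,"rx": 0,"ry": 0,"rz": 0,"fingers": -1},
    {"tx": 0,"ty": 0,"tz": 1,"rx": 0,"ry": 0,"rz": 0,"fingers": -1},
    {"tx": 0,"ty": 0,"tz": 1.5,"rx": 0,"ry": 0,"rz": 0,"fingers": -1},
    {"tx": 0,"ty": 0,"tz": 1.5,"rx": 0,"ry": 0,"rz": 0,"fingers": -1},
    {"tx": 0,"ty": 0,"tz": 1.5,"rx": 0,"ry": 0,"rz": 0,"fingers": -1},
    {"tx": 0,"ty": 0,"tz": 1.5,"rx": 0,"ry": 0,"rz": 0,"fingers": -1},
    {"tx": 0,"ty": 0,"tz": 1.5,"rx": 0,"ry": 0,"rz": 0,"fingers": -1},
    {"tx": 0,"ty": 0,"tz": 1.5,"rx": 0,"ry": 0,"rz": 0,"fingers": -1},
  ],
)

```text
t: 14.7
tool_pos: [614.3, -168.3, 95.8]
tcp_rot: [-0.085, 0.996, -0.0, -0.0]
force: [-9.6, 2.8, 17.4]
width: 0.3
```

Hard stop again at tip 82 mm. Lifting, then over to the start bar.

Request:
servo_tool(
  series=[
    {"tx": 0,"ty": 0,"tz": -10,"rx": 0,"ry": 0,"rz": 0,"fingers": -1},
    {"tx": 0,"ty": 0,"tz": -50,"rx": 0,"ry": 0,"rz": 0,"fingers": -1},
    {"tx": 20,"ty": 0,"tz": -80,"rx": 0,"ry": 0,"rz": 0,"fingers": -1},
    {"tx": 50,"ty": 30,"tz": -80,"rx": 0,"ry": 0,"rz": 0,"fingers": -1},
    {"tx": 70,"ty": 70,"tz": -80,"rx": 0,"ry": 0,"rz": 0,"fingers": -1},
    {"tx": 70,"ty": 110,"tz": -80,"rx": 0,"ry": 0,"rz": 0,"fingers": -1},
    {"tx": 70,"ty": 120,"tz": -60,"rx": 0,"ry": 0,"rz": 0,"fingers": -1},
    {"tx": 70,"ty": 120,"tz": -40,"rx": 0,"ry": 0,"rz": 0,"fingers": -1},
  ],
)

```text
t: 15.5
tool_pos: [525.5, -59.9, 133.8]
tcp_rot: [-0.086, 0.996, -0.0, 0.001]
force: [1.0, 0.9, 0.6]
width: -0.5
```

```bash
python3 -c "
from go import *
go([525.8,-61.2,88],99.7)
im=save('scene','pics/x.png'); x0,y0,x1,y1=(180,150,350,290)
cv2.imwrite('pics/p7.png',cv2.resize(im[y0:y1,x0:x1,::-1],None,fx=4,fy=4,interpolation=cv2.INTER_CUBIC))
"
```

```text
t 15.5 pos [525.5 -59.9 133.8] F [1.  0.9 0.6] w -0.4997299939349522
 shift [ 0.  -1.3 45.8]
 rot [-0.   0.2  0.2]
```

View pics/p7.png

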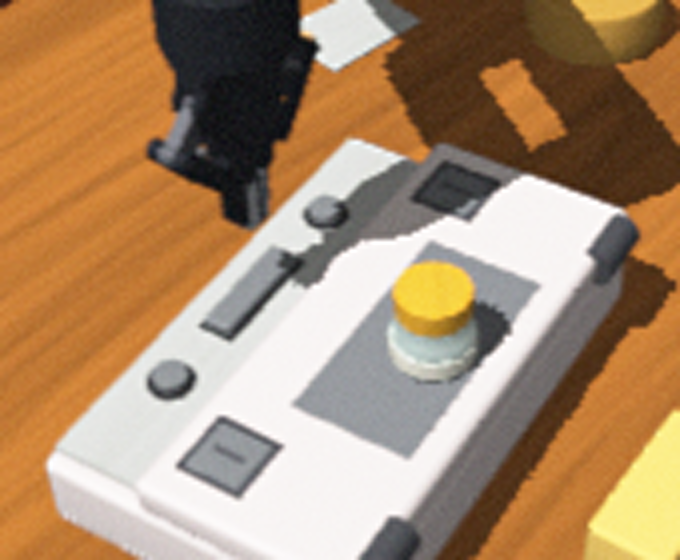

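Both latches are flush at (458,190) and (230,457). Descending to just above the start bar.

Request:
servo_tool(
  series=[
    {"tx": 0,"ty": 0,"tz": 15,"rx": 0,"ry": 0,"rz": 0,"fingers": -1},
    {"tx": 0,"ty": 0,"tz": 30,"rx": 0,"ry": 0,"rz": 0,"fingers": -1},
    {"tx": 0,"ty": 0,"tz": 37,"rx": 0,"ry": 0,"rz": 0,"fingers": -1},
    {"tx": 0,"ty": 0,"tz": 42,"rx": 0,"ry": 0,"rz": 0,"fingers": -1},
    {"tx": 0,"ty": 0,"tz": 44,"rx": 0,"ry": 0,"rz": 0,"fingers": -1},
    {"tx": 0,"ty": 0,"tz": 44,"rx": 0,"ry": 0,"rz": 0,"fingers": -1},
    {"tx": 0,"ty": 0,"tz": 44,"rx": 0,"ry": 0,"rz": 0,"fingers": -1},
    {"tx": 0,"ty": 0,"tz": 44,"rx": 0,"ry": 0,"rz": 0,"fingers": -1},
  ],
)

```text
t: 16.35
tool_pos: [525.6, -61.9, 89.9]
tcp_rot: [-0.085, 0.996, -0.0, 0.001]
force: [-0.3, 0.7, 0.8]
width: -0.2
```

```bash
python3 -c "
from go import *
go([525.8,-61.2,76],99.7)
im=save('scene','pics/x.png'); x0,y0,x1,y1=(180,150,350,290)
cv2.imwrite('pics/p8.png',cv2.resize(im[y0:y1,x0:x1,::-1],None,fx=4,fy=4,interpolation=cv2.INTER_CUBIC))
"
```

```text
t 16.35 pos [525.6 -61.9  89.9] F [-0.3  0.7  0.8] w -0.20826671900357924
 shift [-0.3  0.6 13.9]
 rot [-0.   0.1  0. ]
```

View pics/p8.png

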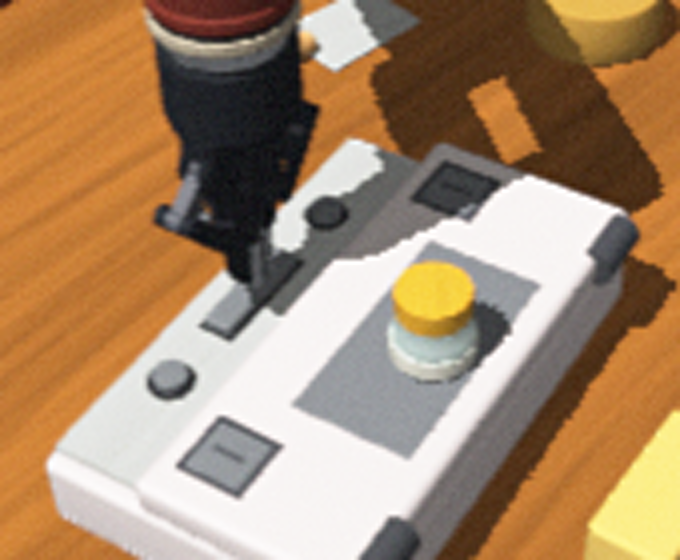

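The fingertips are right above the bar. Pressing now.

Request:
servo_tool(
  series=[
    {"tx": 0,"ty": 0,"tz": 3,"rx": 0,"ry": 0,"rz": 0,"fingers": -1},
    {"tx": 0,"ty": 0,"tz": 6,"rx": 0,"ry": 0,"rz": 0,"fingers": -1},
    {"tx": 0,"ty": 0,"tz": 9,"rx": 0,"ry": 0,"rz": 0,"fingers": -1},
    {"tx": 0,"ty": 0,"tz": 11,"rx": 0,"ry": 0,"rz": 0,"fingers": -1},
    {"tx": 0,"ty": 0,"tz": 13,"rx": 0,"ry": 0,"rz": 0,"fingers": -1},
    {"tx": 0,"ty": 0,"tz": 14,"rx": 0,"ry": 0,"rz": 0,"fingers": -1},
    {"tx": 0,"ty": 0,"tz": 14,"rx": 0,"ry": 0,"rz": 0,"fingers": -1},
    {"tx": 0,"ty": 0,"tz": 14,"rx": 0,"ry": 0,"rz": 0,"fingers": -1},
  ],
)

```text
t: 17.2
tool_pos: [525.2, -61.7, 76.0]
tcp_rot: [-0.085, 0.996, -0.0, -0.0]
force: [-2.3, 0.8, 8.0]
width: -0.0
```

Request:
servo_tool(
  series=[
    {"tx": 0,"ty": 0,"tz": 0.5,"rx": 0,"ry": 0,"rz": 0,"fingers": -1},
    {"tx": 0,"ty": 0,"tz": 1,"rx": 0,"ry": 0,"rz": 0,"fingers": -1},
    {"tx": 0,"ty": 0,"tz": 1.5,"rx": 0,"ry": 0,"rz": 0,"fingers": -1},
    {"tx": 0,"ty": 0,"tz": 1.5,"rx": 0,"ry": 0,"rz": 0,"fingers": -1},
    {"tx": 0,"ty": 0,"tz": 1.5,"rx": 0,"ry": 0,"rz": 0,"fingers": -1},
    {"tx": 0,"ty": 0,"tz": 1.5,"rx": 0,"ry": 0,"rz": 0,"fingers": -1},
    {"tx": 0,"ty": 0,"tz": 1.5,"rx": 0,"ry": 0,"rz": 0,"fingers": -1},
    {"tx": 0,"ty": 0,"tz": 1.5,"rx": 0,"ry": 0,"rz": 0,"fingers": -1},
  ],
)

```text
t: 18.0
tool_pos: [525.2, -61.7, 75.7]
tcp_rot: [-0.085, 0.996, -0.0, -0.0]
force: [-7.4, 1.6, 18.2]
width: -0.2
```

The bar is at its stop, with the tip at 62 mm. Letting it up and backing well clear.

Request:
servo_tool(
  series=[
    {"tx": 0,"ty": 0,"tz": -5,"rx": 0,"ry": 0,"rz": 0,"fingers": -1},
    {"tx": 0,"ty": 0,"tz": -40,"rx": 0,"ry": 0,"rz": 0,"fingers": -1},
    {"tx": 0,"ty": 0,"tz": -80,"rx": 0,"ry": 0,"rz": 0,"fingers": -1},
    {"tx": 0,"ty": 0,"tz": -120,"rx": 0,"ry": 0,"rz": 0,"fingers": -1},
    {"tx": 30,"ty": 0,"tz": -150,"rx": 0,"ry": 0,"rz": 0,"fingers": -1},
    {"tx": 70,"ty": 0,"tz": -160,"rx": 0,"ry": 0,"rz": 0,"fingers": -1},
    {"tx": 90,"ty": 0,"tz": -160,"rx": 0,"ry": 0,"rz": 0,"fingers": -1},
    {"tx": 90,"ty": 0,"tz": -160,"rx": 0,"ry": 0,"rz": 0,"fingers": -1},
  ],
)

```text
t: 18.8
tool_pos: [434.9, -77.2, 234.0]
tcp_rot: [-0.084, 0.996, -0.0, 0.0]
force: [0.3, 0.7, -0.0]
width: -0.2
```

```bash
python3 -c "
from go import *
print(manip.observe()['force'],manip.observe()['t'])
im=save('scene','pics/end.png'); 
a=[]
for b in((180,175,320,315),(80,260,220,400)):
    x0,y0,x1,y1=b
    a.append(cv2.resize(im[y0:y1,x0:x1,::-1],None,fx=2.8,fy=2.8,interpolation=cv2.INTER_CUBIC))
cv2.imwrite('pics/end2.png',np.hstack(a))
old=cv2.imread('pics/scene0.png')[:,:,::-1]
d=cv2.absdiff(im,np.ascontiguousarray(old)).max(2); cv2.imwrite('pics/diff.png',d)
"
```

```text
[ 0.3  0.7 -0. ] 18.8
```

View pics/end2.png

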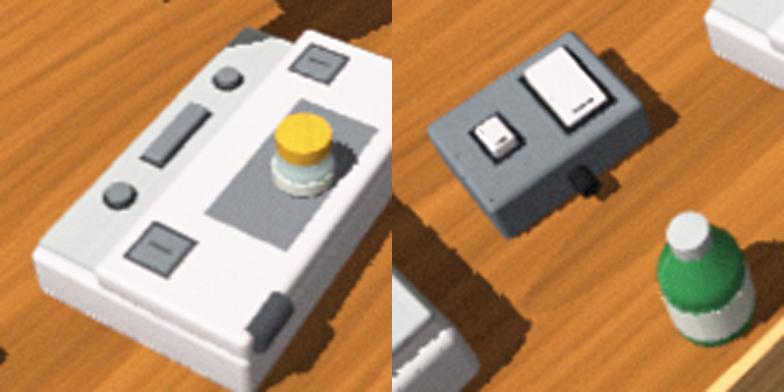

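View pics/diff.png

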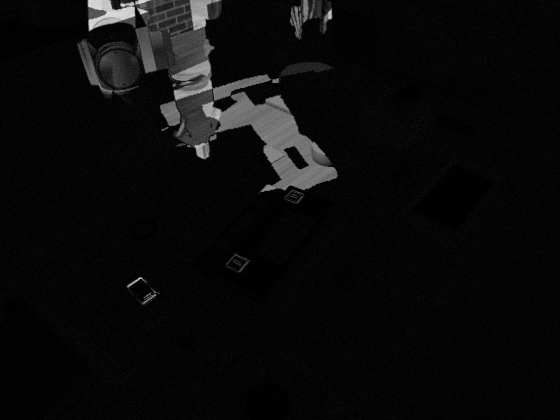

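The picture difference shows only the big rocker at (142,290), the two latches at (294,196) and (237,263), and the arm with its shadow. Nothing else has moved and the bar is up again.

```bash
python3 -c "
from rig import manip
print(manip.close_job())"
```

```text
the job is handed in; nothing more can be done
None
```

I did the four steps in the order you gave, using the shut fingertips: big rocker on, left latch home, right latch home, then the start bar down for about a second and released. I handed the job in at about 19 s of the 64 s allowed; it gave no verdict.

- **Presses:** each one ended on a hard stop at 17–20 N, at the heights expected. The rocker stopped with the tip at about 50 mm, both latches at about 82 mm and the bar at about 62 mm.
- **Final scene picture:** compared with the first one, only the big rocker and the two latches had changed, apart from the arm and its shadow. The start bar and round keys are up, the small rocker is off, and neither the switch box nor anything else on the counter has visibly moved.
- **Arm:** it is clear of everything, with about zero force on the tool.
- **Checks that disagreed or failed:**
  - My first fit from the network points was off by a few millimetres and had the box's yaw wrong. I refitted both poses from points picked in the pictures before moving.
  - After the rocker press, the top camera couldn't find the rocker point because the arm was in the way, so I checked it with the scene camera only.

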